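# Hold the probe in the block thermostat's guide bore

## Task

Pull the thermostat's sample drawer fully out to its stop, then take the probe out of its stand and lower it upright into the middle of the wide guide bore of the metal block in the drawer, until its tip is 40 mm below the block's top. The probe must never touch the bore's walls or bottom or any other part of the thermostat; finish with the gripper still holding it there, centred and still. Leave the other things on the bench where they are.

Things in the scene. Friction and masses are not known exactly. Their poses are not given: they have to be found in the camera images.
- tray (a joint): how far the thermostat's sample drawer is pulled out, in m: 0 = shut, 0.130 = fully out at its stop. It slides along the thermostat's own -x with a light friction (about 2 N) and stays where it is left. At the start it is shut or up to 0.03 out.
- tray_handle (a point): middle of the drawer's handle: a level round steel bar, 10 mm thick, 100 mm long along its own y, 98 mm above the table, 42 mm (bar axis) in front of the drawer's front. Its own -x is the way the drawer is pulled out. The front reaches up to 110 mm above the table, the cabinet top is at 125 mm. The point moves with the drawer.
- thermostat: block thermostat: a white cabinet 240 deep (own x) x 200 wide (own y) x 125 mm tall with one drawer, fixed on the table; origin at the centre of its underside, its front looks along its own -x, roughly towards the robot, turned up to 0.2 rad.
- bore_mouth (a point): centre of the mouth of the wide guide bore, level with the top of the aluminium block (90 x 90 mm, top 100 mm above the table) that rides in the drawer just behind its front. The bore is upright, round, 26 mm wide, 65 mm deep with a closed bottom, and is the middle and by far the widest of the block's five holes (the others are 8 mm). It moves with the drawer, lies 107 mm behind the handle bar and is under the cabinet top until the drawer is well out. Own z is up.
- probe_grip (a point): centre of the probe's handle, half-way up it: upright grey cylinder 24 mm across and 60 mm tall with a steel band; below it a straight steel stem 10 mm thick and 110 mm long. The whole probe is 170 mm long, 0.09 to 0.15 kg. At the start it hangs upright in its stand, the foot of the handle resting on the stand's top plate (125 mm above the table), so that this point is 155 mm above the table; it lifts straight out. Own z points from tip to handle.
- probe_tip (a point): lower end of the probe's stem, 140 mm below the centre of the handle, on the probe's axis; own z points up the probe.
- probe_stand: the probe's stand, fixed on the table: foot 70 x 70 mm, two thin posts, and a top plate 50 (own x) x 70 mm (own y), 8 mm thick, top at 125 mm, with a 14 mm hole in the middle in which the stem hangs. Origin under its centre. It may stand in either of two places, an identical stand with the stirrer in the other.
- stirrer: a bystander: a hand stirrer hanging in the other stand, told from the probe by its wide flat head (38 mm across, 18 mm tall, top 143 mm above the table). Origin at its lower end.
- flask: a bystander: conical glass flask, 74 mm wide, 100 mm tall; origin under its centre.
- beaker: a bystander: glass beaker, 60 mm wide, 75 mm tall; origin under its centre.
- bottle: a bystander: brown glass bottle, 60 mm wide, 130 mm tall; origin under its centre.
- jar: a bystander: small white jar, 44 mm wide, 50 mm tall; origin under its centre.
- spatula: a bystander: thin steel laboratory spatula lying flat, 160 mm long, 4 mm thick; origin at its underside, mid-length.
- dish: a bystander: shallow white dish, 90 mm wide, 16 mm tall; origin under its centre.

How it is judged:
By the outcome, as a careful person would: the job done as asked, in the order asked, and still so for the second after the job is handed in, while the arm keeps its last pose, push and grip.
It also fails if it takes over 72 s, if anything falls off the work surface, if the arm or the gripper's body presses on something with over 40 N, if the wrist force passes 120 N, or if a joint passes its speed limit or range.

## Robot

A 7-joint arm with a two-finger parallel gripper is mounted at the origin on the work surface. World frame = base frame: x ahead of the robot, y to its left, z up, the work surface at z = 0. Lengths are in m, angles in rad, forces in N, time in s.
With the tool pointing down it reaches from about 0.425 to 0.875 m from the base axis. Payload 9.9 kg.
Tool frame: the origin (TCP) lies on the centre line of the jaws, within the pads' length; the fingertips stand env.tip_reach ahead of it and the grasp point (between the pads) lies 6 mm ahead of it (env.tip_reach is the distance from the TCP to the fingertips, in m); y points along the fingers, x is the direction in which the jaws open and shut, and the axes are right-handed (so a half turn about y gives the same grasp; the last joint's range is limited). The gripper opens to 85 mm and grips with 20 to 120 N. Pads are 22 mm wide; open, the fingers measure 114 mm over their backs; the gripper's body (76 mm by 85 mm) begins 54 mm behind the grasp point. The pads swing forward as they close: fully open they stand 13 mm farther back than shut.
Start: joints at [1.119, 0.576, 0.025, 1.437, -0.015, 1.129, -0.057], TCP at [0.243, -0.63, 0.256] pointing down, gripper open.
Joint ranges: [-2.76, 2.76], [-0.34, 2.15], [-1.52, 1.57], [0.19, 2.46], [-1.09, 4.23], [0.17, 1.99], [-2.82, 2.82]. Speed limits (rad/s): [2.22, 2.22, 3.01, 3.01, 3.14, 3.14, 3.14].

## Interface

Orientations are given as [roll, pitch, yaw] about the fixed x, y, z axes, in that order (R = Rz(yaw) Ry(pitch) Rx(roll)).
In Python, from bench import env gives the robot as it stands.
- The arm moves only by the shell command python3 -m crank 'ROWS' [FORCE]. ROWS is JSON, a list of rows, each a list of 7 numbers: the shift along the tool's x, y, z in mm, then the turn, a rotation vector about the tool's x, y, z in rad, then the finger opening in mm, from 0 to 85.4. A call has 1 to 5 rows; each row shifts and turns the pose as measured when the row begins, along the tool's axes as they then stand; what a row does not reach is not made up. A row lasts 1/12 s, in which the tool goes at most 41.7 mm and 7.16 degrees, less where a joint would pass 70% of its speed; a pose out of reach is approached as far as the arm can. A call is refused whole if a number of a shift passes 41.7 or a number of a turn 0.125, either way. A call with a gripper value outside its range is refused whole. The fingers move at their own pace and stop on an object; FORCE is the grip in N (left out, the last holds). Time passes only in rows, so rows that do not move let the fingers close. It gives the time, the measured TCP pose, the force and the opening at its end, in the units of the state.
- env.read_state(): the state, without advancing time (a new reading comes with each control period).
- env.get_image(name): name is "side" or "top" or "wrist"; returns a dict with "frame" (480x640x3 uint8, blue, green, red), "vertical_fov" (degrees; the focal length in pixels is half the picture's height over the tangent of half this angle, whatever the lens; pixels are square), "cx", "cy" (the principal point, pixels), "xyz" and "orientation" of the camera in the world; the wrist camera has in their place "tool_from_camera" (4x4, takes a point from camera to tool coordinates, whose origin is the TCP and whose axes are the tool frame's). Camera axes: x right, y down, z forward; pixel columns grow to the right and rows downward; lengths in m; the calibration is good to about 2 mm. A picture is of the moment at which its call begins: read the wrist's pose just before it. There is no depth.
- env.close_job(): hands the job in, once; it reports no verdict.
The state is a dict: "time": time; "joints": joint angles; "joint_velocities": joint speeds; "joint_efforts": joint torques, N m; "eef_pos": TCP position; "tcp_rot": TCP orientation; "force": force on the tool from outside, world axes, zero at the start; "moment": the same for the moment, N m; "gripper_width": finger opening in m.
Only numpy, scipy, OpenCV 4.12 (cv2) and the standard library are available. Lean on these libraries where they do the work, as an engineer would, in place of code of your own. Each camera call takes 0.05 s, during which the arm holds its last target. There are 200 camera calls.

## Working session

There is one attempt and no reset: what is moved stays moved. The work goes in short steps, Python scripts to look and compute and a shell command to move; the robot and the scene stay as the last step left them, time stands still between calls to the robot, and variables do not carry over. Pictures are saved under pics/ and viewed, about 8 in all and at most 12, crops included, and the job is handed in when it is done.

```bash
ls; mkdir -p pics
python3 - <<'E'
from bench import env
import cv2,numpy as np
s=env.read_state();print(s,env.tip_reach)
for n in("side","top"):
    d=env.get_image(n);cv2.imwrite(f"pics/{n}0.png",d["frame"]);print({k:v for k,v in d.items() if k!="frame"})
d=env.get_image("wrist");print({k:v for k,v in d.items() if k!="frame"})
E
```

```text
pics
{'time': 0.0, 'joints': array([ 1.11921715,  0.57651633,  0.02484879,  1.43793154, -0.01494161,
        1.12900862, -0.05651253]), 'joint_velocities': array([-0.0007252 ,  0.00034203, -0.0004138 ,  0.00057871, -0.00249094,
        0.00130109,  0.00030664]), 'joint_efforts': array([-5.47647687e-04, -7.65761590e+01,  2.25002222e+00, -2.85955811e+01,
        1.51374971e-02,  1.28998572e-02, -5.44812929e-05]), 'eef_pos': array([ 0.24252647, -0.62946919,  0.25544507]), 'tcp_rot': array([-1.57093914,  0.00167376, -1.20297495]), 'force': array([-1.1486768 ,  0.82771942,  0.98557342]), 'moment': array([ 0.05260141, -0.01822849, -0.03652049]), 'gripper_width': 0.08553213539220789} 0.025
{'vertical_fov': 46.3097384794981, 'cx': 321.12291804979577, 'cy': 239.27399767229198, 'xyz': array([ 0.33972693, -0.66966638,  1.00623981]), 'orientation': array([-2.43819575, -0.01027665, -0.27856723])}
{'vertical_fov': 57.034121538377846, 'cx': 316.79644205060936, 'cy': 242.3972733593681, 'xyz': array([0.44064072, 0.06064294, 1.07787154]), 'orientation': array([-3.00482007,  0.00363828, -1.57090703])}
{'vertical_fov': 69.10965482978038, 'cx': 315.66681189981824, 'cy': 239.74671826083326, 'tool_from_camera': array([[ 9.99997638e-01, -2.12732432e-03,  4.46416348e-04,
         1.45422729e-03],
       [-9.87183958e-04, -2.61501959e-01,  9.65202440e-01,
        -1.17629719e-01],
       [-1.93655987e-03, -9.65200601e-01, -2.61503441e-01,
         6.46584178e-02],
       [ 0.00000000e+00,  0.00000000e+00,  0.00000000e+00,
         1.00000000e+00]])}
```

View pics/top0.png

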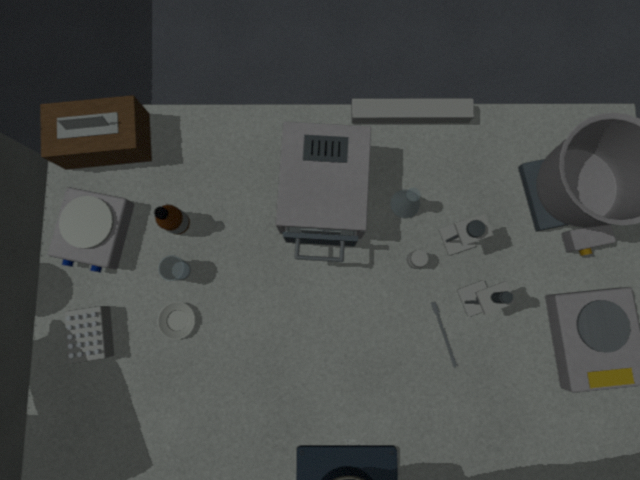

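View pics/side0.png

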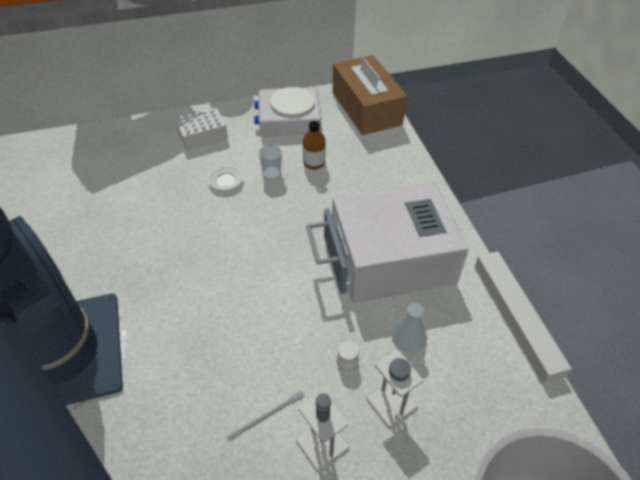

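The top view shows the probe (narrow grey head) at about (502,297), the stirrer (wide head) at (477,229), and the handle bar from about (297,258) to (343,260). The side view agrees: probe at (323,407), stirrer at (400,370), bar from (309,228) to (320,262).

```bash
cat > h.py <<'E'
from bench import env
import cv2,numpy as np
from scipy.spatial.transform import Rotation as R
def cam(n):
    s=env.read_state(); d=env.get_image(n)
    if n=="wrist":
        T=np.array(d["tool_from_camera"]); Rt=R.from_euler("xyz",s["tcp_rot"]).as_matrix()
        d["R"]=Rt@T[:3,:3]; d["o"]=s["eef_pos"]+Rt@T[:3,3]
    else: d["R"]=R.from_euler("xyz",d["orientation"]).as_matrix(); d["o"]=np.array(d["xyz"])
    d["f"]=240/np.tan(np.radians(d["vertical_fov"]/2)); return d
def ray(d,u,v):
    r=d["R"]@np.array([(u-d["cx"])/d["f"],(v-d["cy"])/d["f"],1]); return r/np.linalg.norm(r)
def onz(d,u,v,z):
    r=ray(d,u,v); return d["o"]+r*(z-d["o"][2])/r[2]
def proj(d,p):
    c=d["R"].T@(np.array(p)-d["o"]); return c[:2]/c[2]*d["f"]+[d["cx"],d["cy"]]
def tool(dw): # world shift (m) -> tool mm
    return R.from_euler("xyz",env.read_state()["tcp_rot"]).inv().apply(dw)*1000
def st():
    s=env.read_state(); print("t%.2f"%s["time"],s["eef_pos"].round(4),s["tcp_rot"].round(3),"F",s["force"].round(1),"w%.4f"%s["gripper_width"]); return s
E
python3 - <<'E'
from h import *
t=cam("top");s=cam("side")
for n,d,u,v,z in[("bar",t,297,258,.098),("bar",t,343,260,.098),("bar",s,309,228,.098),("bar",s,320,262,.098),("probe",t,503,297,.185),("probe",s,323,400,.185),("cab",t,371,125,.125),("cab",t,285,122,.125),("cab",t,278,228,.125),("cab",t,366,231,.125),("stir",t,477,229,.143)]: print(n,onz(d,u,v,z).round(3))
# fine images
c=t["frame"][200:340,270:530]
cv2.imwrite("pics/c1.png",cv2.resize(np.clip(c*1.6,0,255).astype(np.uint8),None,fx=3,fy=3,interpolation=cv2.INTER_CUBIC))
E
```

```text
bar [0.54  0.108 0.098]
bar [0.536 0.006 0.098]
bar [0.544 0.106 0.098]
bar [0.541 0.01  0.098]
probe [ 0.453 -0.309  0.185]
probe [ 0.453 -0.316  0.185]
cab [ 0.839 -0.058  0.125]
cab [0.847 0.136 0.125]
cab [0.604 0.149 0.125]
cab [ 0.597 -0.043  0.125]
stir [ 0.598 -0.279  0.143]
```

View pics/c1.png

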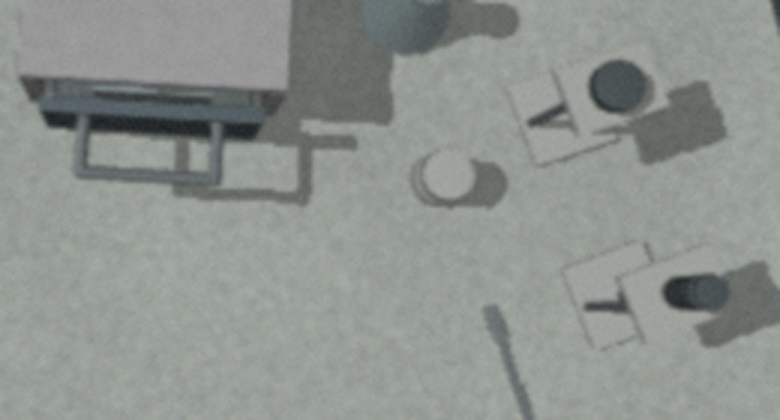

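The crop confirms the probe's head at about (507,297) and the bar's ends at about (295,258) and (343,260). That puts the bar centre near (0.538, 0.058) with thermostat yaw about -0.045, and the probe near (0.453, -0.318). I'll move to the handle first.

```bash
python3 -m crank '[[-27,0,26,0,-0.12,0,45],[-24,0,30,0,-0.12,0,45],[-20,0,32,0,-0.12,0,45],[-16,0,34,0,-0.12,0,45],[-12,0,36,0,-0.12,0,45]]'
python3 -m crank '[[-7,0,37,0,-0.12,0,45],[-3,0,38,0,-0.12,0,45],[2,0,38,0,-0.12,0,45],[6,0,38,0,-0.12,0,45],[10,0,37,0,-0.08,0,45]]'
python3 - <<'E'
from h import *
s=st();print(tool(np.array([.538,.058,.2])-s["eef_pos"]))
E
```

```text
time: 0.67
eef_pos: [0.3122, -0.4569, 0.2529]
tcp_rot: [-1.576, 0.003, -0.595]
force: [-0.4, -0.8, -0.1]
gripper_width: 0.0448
time: 1.08
eef_pos: [0.3855, -0.2717, 0.2525]
tcp_rot: [-1.576, 0.004, -0.008]
force: [1.5, -0.3, -0.1]
gripper_width: 0.0449
t1.08 [ 0.3855 -0.2717  0.2525] [-1.576  0.004 -0.008] F [ 1.5 -0.3 -0.1] w0.0449
[150.06723     49.99157645 331.25291592]
```

```bash
python3 -m crank '[[16.5,0,37,0,0.037,0,45],[18,0,37,0,0,0,45],[18,0,37,0,0,0,45],[18,0,37,0,0,0,45],[18,0,37,0,0,0,45]]'
python3 -m crank '[[18,0,37,0,0,0,45],[18,0,37,0,0,0,45],[18,0,37,0,0,0,45],[14,0,30,0,0,0,45],[0,0,0,0,0,0,45]]'
python3 - <<'E'
from h import *
s=st();d=cam("wrist");cv2.imwrite("pics/w1.png",d["frame"]);print(proj(d,[.538,.058,.098]),proj(d,[.54,.108,.098]),proj(d,[.536,.008,.098]))
np.savez("w1.npz",**{k:d[k] for k in("R","o","f","cx","cy")})
E
```

```text
time: 1.5
eef_pos: [0.4791, -0.0856, 0.2522]
tcp_rot: [-1.579, 0.002, -0.043]
force: [0.8, 0.1, -0.0]
gripper_width: 0.045
time: 1.92
eef_pos: [0.5559, 0.0652, 0.2517]
tcp_rot: [-1.574, -0.001, -0.035]
force: [-0.5, 0.6, 0.4]
gripper_width: 0.0447
t1.92 [0.5559 0.0652 0.2517] [-1.574e+00 -1.000e-03 -3.500e-02] F [-0.5  0.6  0.4] w0.0447
[294.43569161 237.05154976] [293.55317289 174.02312765] [295.23829991 294.37286562]
```

View pics/w1.png

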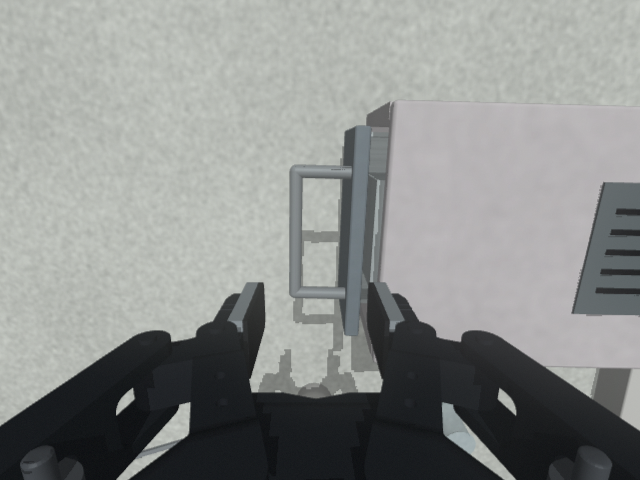

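The wrist view shows the bar from about (296,168) to (296,297), and the cabinet's front edge from (392,102) to about (379,366). I'll cast those onto their heights.

Run:
```python
from h import *
d=dict(np.load("w1.npz"))
P=lambda u,v,z:onz(d,u,v,z)
a,b=P(296,168,.098),P(296.5,296,.098);print("bar",a,b,(a+b)/2,"yaw",np.arctan2(-(a-b)[0],(a-b)[1]))
c,e=P(394,101,.125),P(638,106.5,.125);print("cab side yaw",np.arctan2(*(e-c)[[1,0]]),c)
f=P(380,365,.125);print("front yaw",np.arctan2(-(c-f)[0],(c-f)[1]),f)
m=(a+b)/2;s=st();g=m.copy();g[2]+=.006;print("to tcp",tool(g-s["eef_pos"]))
```

```text
bar [0.5421122  0.11245859 0.098     ] [0.53698576 0.00647115 0.098     ] [0.53954898 0.05946487 0.098     ] yaw -0.048330686727281455
cab side yaw -0.05805372369685652 [0.61000135 0.15481497 0.125     ]
front yaw -0.03426806660654617 [ 0.60317838 -0.04421296  0.125     ]
t1.97 [0.5548 0.0623 0.2514] [-1.576 -0.    -0.037] F [-0.1  0.3 -0.9] w0.0449
to tcp [-15.19056701 147.44590429  -2.64649327]
```

```bash
python3 -m crank '[[-16,0,-3,0.005,0.01,0,30],[0,35,0,0,0,0,30],[0,35,0,0,0,0,30],[0,0,0,0,0,0,30]]'
python3 - <<'E'
from h import *
s=st();print("to tcp",tool(np.array([.5395,.0595,.104])-s["eef_pos"]))
E
```

```text
time: 2.3
eef_pos: [0.5387, 0.0575, 0.1812]
tcp_rot: [-1.572, -0.004, -0.048]
force: [-1.8, -0.2, -0.6]
gripper_width: 0.0302
t2.30 [0.5387 0.0575 0.1812] [-1.572 -0.004 -0.048] F [-1.8 -0.2 -0.6] w0.0302
to tcp [ 0.38120088 77.16239596  2.17033173]
```

```bash
python3 -m crank '[[0,30,1,0,0,0,30],[0,30,1,0,0,0,30],[0,17,0,0,0,0,30],[0,0,0,0,0,0,30]]'
python3 -m crank '[[0,0,0,0,0,0,0],[0,0,0,0,0,0,0],[0,0,0,0,0,0,0]]' 40
python3 -c "
from h import *
s=st()"
```

```text
time: 2.63
eef_pos: [0.5403, 0.0542, 0.1059]
tcp_rot: [-1.575, -0.007, -0.054]
force: [-0.1, -1.2, -0.5]
gripper_width: 0.0301
time: 2.88
eef_pos: [0.5399, 0.0527, 0.1079]
tcp_rot: [-1.576, -0.005, -0.056]
force: [1.6, 5.4, -30.9]
gripper_width: 0.0085
t2.88 [0.5399 0.0527 0.1079] [-1.576 -0.005 -0.056] F [  1.6   5.4 -30.9] w0.0085
```

```bash
python3 -m crank '[[0,0,0,0,0,0,0],[0,0,0,0,0,0,0]]'
python3 - <<'E'
from h import *
s=st();d=cam("wrist");cv2.imwrite("pics/w2.png",d["frame"])
E
```

```text
time: 3.05
eef_pos: [0.5388, 0.0528, 0.1078]
tcp_rot: [-1.575, -0.003, -0.056]
force: [2.1, 1.0, -18.8]
gripper_width: 0.0081
t3.05 [0.5388 0.0528 0.1078] [-1.575 -0.003 -0.056] F [  2.1   1.  -18.8] w0.0081
```

View pics/w2.png

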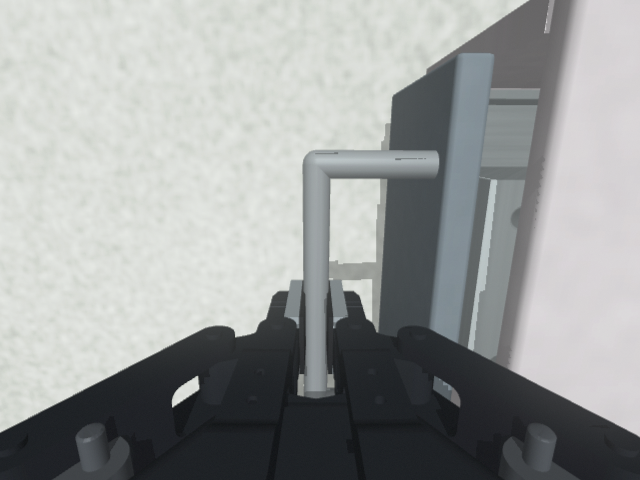

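The wrist view shows the bar (column about 316) held between the pads, with the drawer front to the right at (470,200). Now I'll pull.

```bash
python3 -m crank '[[-12,0,0,0,0,0,0],[-16,0,0,0,0.005,0,0],[-16,0,0,0,0,0,0],[-16,0,0,0,0,0,0],[-16,0,0,0,0,0,0]]'
python3 -c "
from h import *
s=st()"
```

```text
time: 3.52
eef_pos: [0.4651, 0.0573, 0.1078]
tcp_rot: [-1.572, -0.008, -0.063]
force: [2.1, 1.8, -23.4]
gripper_width: 0.0083
t3.52 [0.4651 0.0573 0.1078] [-1.572 -0.008 -0.063] F [  2.1   1.8 -23.4] w0.0083
```

```bash
python3 -m crank '[[-8,0,0,0,-0.005,0,0],[-8,0,0,0,-0.005,0,0],[-8,0,0,0,0,0,0],[-5,0,0,0,0,0,0]]'
python3 -m crank '[[-5,0,0,0,0,0,0],[-5,0,0,0,0,0,0]]'
python3 -m crank '[[-5,0,0,0,0,0,0],[-5,0,0,0,0,0,0]]'
python3 -m crank '[[0,0,0,0,0,0,0]]'
```

```text
time: 3.85
eef_pos: [0.4329, 0.0592, 0.1078]
tcp_rot: [-1.573, -0.006, -0.05]
force: [2.7, 2.3, -27.3]
gripper_width: 0.0083
time: 4.02
eef_pos: [0.4316, 0.0595, 0.1089]
tcp_rot: [-1.569, -0.022, -0.052]
force: [25.1, -5.1, -50.6]
gripper_width: 0.0087
time: 4.18
eef_pos: [0.4315, 0.0595, 0.1095]
tcp_rot: [-1.564, -0.037, -0.056]
force: [17.5, -2.7, -36.4]
gripper_width: 0.0081
time: 4.27
eef_pos: [0.4324, 0.0593, 0.1095]
tcp_rot: [-1.564, -0.039, -0.057]
force: [-3.2, 5.0, -29.0]
gripper_width: 0.0082
```

Run:
```python
from h import *
s=st();print(s["joints"].round(3))
d=cam("top");c=d["frame"][190:320,260:400];cv2.imwrite("pics/t2.png",cv2.resize(np.clip(c*1.5,0,255).astype(np.uint8),None,fx=5,fy=4.6,interpolation=cv2.INTER_CUBIC))
```

```text
t4.27 [0.4324 0.0593 0.1095] [-1.564 -0.039 -0.057] F [ -3.2   5.  -29. ] w0.0082
[ 0.007  0.453 -0.352  2.242  0.365  0.458 -0.692]
```

View pics/t2.png

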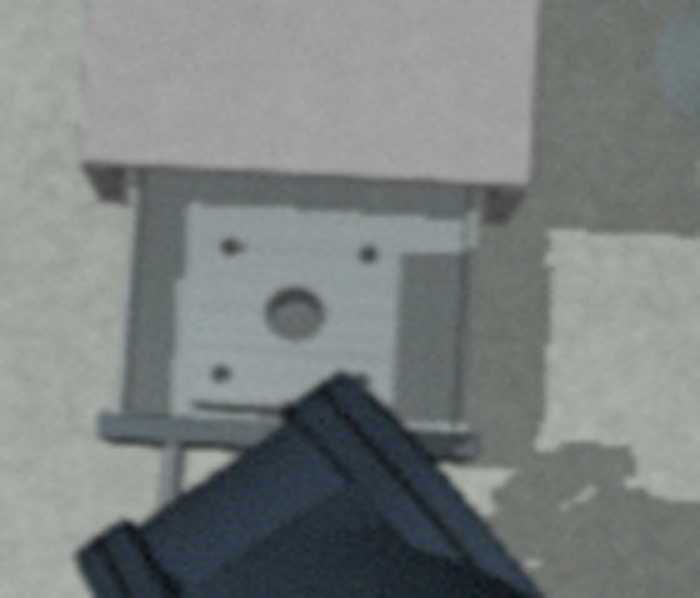

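The top view shows the drawer well out: the block with its bore at crop (296,313), which is pixel (319.2,258.0), fully in front of the cabinet edge. The arm isn't near a joint limit, and pulling further gave 25 N with no motion, so this is the stop. I'll release and rise.

```bash
python3 -m crank '[[0,0,0,0,0,0,30],[0,0,0,0,0,0,30],[0,0,0,0,0,0,30]]'
python3 -m crank '[[0,-20,0,0,0,0,30],[0,-35,0,-0.007,0,0.038,30],[0,-38,0,0,0,0,30],[0,-38,0,0,0,0,30],[0,-10,0,0,0,0,30]]'
python3 - <<'E'
from h import *
d=cam("top");print("bore top",onz(d,319.2,258,.1),"front",onz(d,318,285.7,.11))
s=st()
print(tool(np.array([.50,.06,.26])-s["eef_pos"]))
E
```

```text
time: 4.57
eef_pos: [0.4363, 0.0593, 0.1123]
tcp_rot: [-1.564, -0.046, -0.057]
force: [-0.4, -1.6, 1.2]
gripper_width: 0.0298
time: 4.98
eef_pos: [0.4337, 0.0601, 0.2617]
tcp_rot: [-1.57, -0.008, -0.054]
force: [0.5, 0.3, 0.3]
gripper_width: 0.0301
bore top [0.54019976 0.05884451 0.1       ] front [0.47845612 0.06153351 0.11      ]
t5.03 [0.4341 0.06   0.2618] [-1.57  -0.01  -0.054] F [0.2 0.7 1.3] w0.0298
[65.80944813  2.42005705  3.58342119]
```

```bash
python3 -m crank '[[35,0,0,0,0,0.01,30],[35,0,0,0,0,0,30],[33,0,0,0,0,0,30],[0,0,0,0,0,0,30]]'
python3 - <<'E'
from h import *
s=st();d=cam("wrist");cv2.imwrite("pics/w3.png",d["frame"]);print(proj(d,[.54,.059,.1]))
g=cv2.cvtColor(d["frame"],cv2.COLOR_BGR2GRAY)
u,v=proj(d,[.54,.059,.1]).astype(int);x0,y0=u-45,v-45;c=g[y0:y0+90,x0:x0+90]
cv2.imwrite("pics/w3c.png",cv2.resize(c,None,fx=6,fy=6))
np.savez("w3.npz",**{k:d[k] for k in("R","o","f","cx","cy")})
print(x0,y0)
E
```

```text
time: 5.37
eef_pos: [0.5396, 0.0526, 0.2676]
tcp_rot: [-1.574, -0.01, -0.055]
force: [-0.1, -0.3, -0.2]
gripper_width: 0.0298
t5.37 [0.5396 0.0526 0.2676] [-1.574 -0.01  -0.055] F [-0.1 -0.3 -0.2] w0.0298
[314.56858342 216.08080993]
269 171
```

View pics/w3.png

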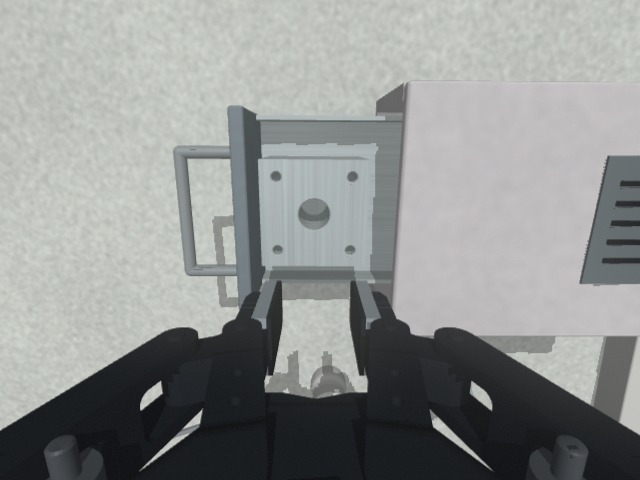

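The wrist view shows the open drawer with the bore at about (314,214) and the four small holes at (276,176), (353,176), (278,250) and (350,249). I'll refine these, then work out the shift to the probe.

Run:
```python
from h import *
d=dict(np.load("w3.npz"));g=cv2.cvtColor(cv2.imread("pics/w3.png"),cv2.COLOR_BGR2GRAY).astype(float)
W=[]
for u,v in[(276,176),(353,176),(278,250),(350,249)]:
    p=255-g[v-9:v+10,u-9:u+10];w=np.clip(p-np.median(p)-25,0,None);yy,xx=np.mgrid[-9:10,-9:10]
    a,b=u+(w*xx).sum()/w.sum(),v+(w*yy).sum()/w.sum();P=onz(d,a,b,.1);W.append(P);print(round(a,1),round(b,1),P.round(4))
W=np.array(W);print("mean",W.mean(0),"sides",np.linalg.norm(W[0]-W[1]),np.linalg.norm(W[0]-W[2]))
print("yaw",np.arctan2(*(W[1]-W[0])[[1,0]]),np.arctan2(*(W[3]-W[2])[[1,0]]))
c=(g[185:245,284:344]<145).astype(np.uint8)
n,l,s,ce=cv2.connectedComponentsWithStats(c);k=1+np.argmax(s[1:,4]);print(s[k],ce[k]+[284,185]);x,y,w,h=s[k][:4]
print("bore",onz(d,284+x+w/2-.5,185+y+h/2-.5,.1),onz(d,284+x,214,.1),onz(d,284+x+w,214,.1))
st()
```

```text
275.5 175.6 [0.5105 0.094  0.1   ]
352.1 176.1 [0.5722 0.0901 0.1   ]
277.2 248.6 [0.5065 0.0327 0.1   ]
349.8 248.8 [0.5685 0.0288 0.1   ]
mean [0.53941589 0.06140279 0.1       ] sides 0.06187723060020576 0.06146260051304328
yaw -0.06318257597094966 -0.06312872889166365
[ 14  13  32  32 784] [313.59311224 213.39030612]
bore [0.53923851 0.06123299 0.1       ] [0.52635407 0.06156683 0.1       ] [0.55291758 0.06000596 0.1       ]
t5.42 [0.537  0.053  0.2674] [-1.574 -0.008 -0.054] F [-0.4 -0.3 -0.3] w0.0302
```

```bash
python3 -m crank '[[-5,-4,-37,0,0,0,85],[-6,-4,-37,0,0,0,85],[-6,-4,-37,0,0,0,85],[-6,-4,-37,0,0,0,85],[-6,-4,-37,0,0,0,85]]'
python3 -m crank '[[-6,-4,-37,0,0,0,85],[-6,-4,-37,0,0,0,85],[-6,-4,-37,0,0,0,85],[-6,-4,-37,0,0,0,85],[-6,-4,-30,0,0,0,85]]'
python3 -m crank '[[0,0,0,0,0,0,85]]'
python3 - <<'E'
from h import *
s=st();d=cam("wrist");cv2.imwrite("pics/w4.png",d["frame"]);print(proj(d,[.453,-.316,.185]))
np.savez("w4.npz",**{k:d[k] for k in("R","o","f","cx","cy")});print(env.read_state()["joints"].round(2))
E
```

```text
time: 5.83
eef_pos: [0.4974, -0.1246, 0.2881]
tcp_rot: [-1.569, -0.009, -0.034]
force: [-0.1, -0.0, 0.4]
gripper_width: 0.0852
time: 6.25
eef_pos: [0.4542, -0.3092, 0.3109]
tcp_rot: [-1.574, -0.011, -0.033]
force: [1.1, -0.9, 0.3]
gripper_width: 0.085
time: 6.33
eef_pos: [0.451, -0.3159, 0.3115]
tcp_rot: [-1.577, -0.01, -0.042]
force: [-0.1, 0.3, 0.2]
gripper_width: 0.0849
t6.33 [ 0.451  -0.3159  0.3115] [-1.577 -0.01  -0.042] F [-0.1  0.3  0.2] w0.0849
[317.67082754 235.70927997]
[ 0.78  0.35 -0.36  1.69  0.14  1.12  0.34]
```

View pics/w4.png

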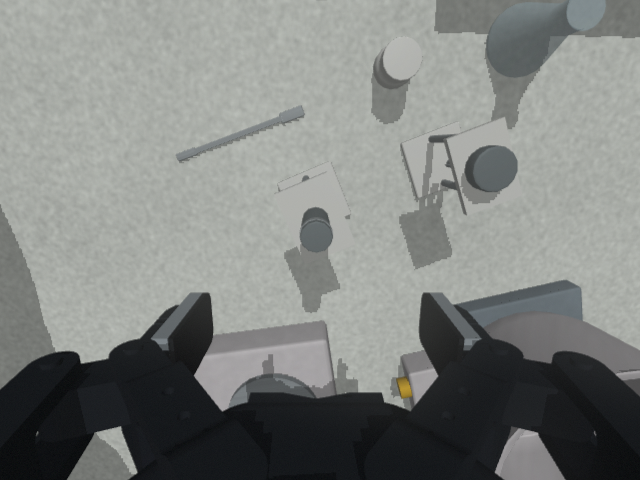

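The wrist view shows the probe's head top at about (316,236), with the stirrer well clear at (491,169).

```bash
python3 -m crank '[[0,0,0,0.006,0,0.01,85]]'
python3 - <<'E'
from h import *
d=dict(np.load("w4.npz"));P=onz(d,316,236,.185);print(P);s=st();P[2]=.164;print(tool(P-s["eef_pos"]))
E
```

```text
time: 6.47
eef_pos: [0.4514, -0.3121, 0.3116]
tcp_rot: [-1.569, -0.001, -0.04]
force: [0.6, 1.0, 0.3]
gripper_width: 0.085
[ 0.45178238 -0.31616119  0.185     ]
t6.47 [ 0.4514 -0.3121  0.3116] [-1.569e+00 -1.000e-03 -4.000e-02] F [0.6 1.  0.3] w0.0850
[  0.41274334 147.56794027  -4.24940369]
```

```bash
python3 -m crank '[[0,35,-4,0,0,0,85],[0,35,0,0,0,0,85],[0,0,0,0,0,0,85]]'
python3 - <<'E'
from h import *
s=st();print(tool(np.array([.4518,-.3162,.164])-s["eef_pos"]))
E
```

```text
time: 6.72
eef_pos: [0.4532, -0.3127, 0.2423]
tcp_rot: [-1.57, -0.005, -0.036]
force: [-1.1, -0.3, 0.2]
gripper_width: 0.0851
t6.72 [ 0.4532 -0.3127  0.2423] [-1.57  -0.005 -0.036] F [-1.1 -0.3  0.2] w0.0851
[-1.65578204 78.30624519 -3.53943969]
```

```bash
python3 -m crank '[[-1,30,-5,0,0,0,85],[-1,30,-2,0,0,0.003,85],[0,15,-1,0,0,0,85],[0,0,0,0,0,0,85]]'
python3 - <<'E'
from h import *
s=st();print(tool(np.array([.4518,-.3162,.164])-s["eef_pos"]))
d=cam("side");u,v=proj(d,[.4518,-.3162,.155]).astype(int);cv2.imwrite("pics/s5.png",cv2.resize(d["frame"][max(v-70,0):v+70,max(u-90,0):u+90],None,fx=4,fy=4,interpolation=cv2.INTER_CUBIC))
E
```

```text
time: 7.05
eef_pos: [0.4548, -0.3152, 0.1696]
tcp_rot: [-1.57, -0.003, -0.027]
force: [-0.5, -0.2, 0.9]
gripper_width: 0.0845
t7.05 [ 0.4548 -0.3152  0.1696] [-1.57  -0.003 -0.027] F [-0.5 -0.2  0.9] w0.0845
[-2.97897705  5.55478425 -1.12531201]
```

View pics/s5.png

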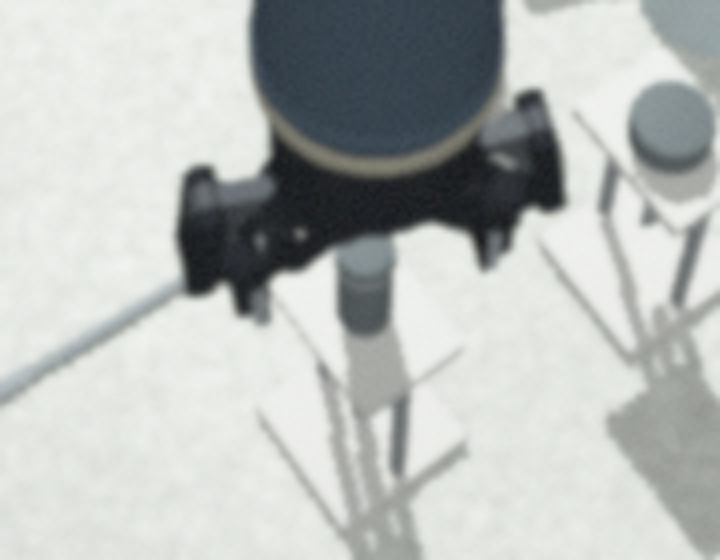

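The side view shows the probe's handle at crop (365,285) between the fingers at about (260,300) and (487,250), nearly centred. I'll adjust and close.

```bash
python3 -m crank '[[-3,5,-1,0,0,0,85],[0,0,0,0,0,0,40],[0,0,0,0,0,0,40],[0,0,0,0,0,0,40]]' 40
python3 -m crank '[[0,0,0,0,0,0,15],[0,0,0,0,0,0,15],[0,0,0,0,0,0,15]]'
python3 -c "
from h import *
s=st()"
```

```text
time: 7.43
eef_pos: [0.4554, -0.3151, 0.1715]
tcp_rot: [-1.573, -0.01, -0.024]
force: [-0.0, -1.1, -0.2]
gripper_width: 0.0512
time: 7.68
eef_pos: [0.4553, -0.3154, 0.1734]
tcp_rot: [-1.575, -0.011, -0.024]
force: [-1.1, 0.7, -3.0]
gripper_width: 0.0234
t7.68 [ 0.4553 -0.3154  0.1734] [-1.575 -0.011 -0.024] F [-1.1  0.7 -3. ] w0.0234
```

```bash
python3 -m crank '[[0,0,0,0,0,0,10],[0,0,0,0,0,0,10]]'; python3 -c "
from h import *
s=st();print(tool([0,0,.02]))"
```

```text
time: 7.85
eef_pos: [0.4551, -0.3155, 0.1735]
tcp_rot: [-1.575, -0.011, -0.025]
force: [-0.1, 0.3, -1.2]
gripper_width: 0.0231
t7.85 [ 0.4551 -0.3155  0.1735] [-1.575 -0.011 -0.025] F [-0.1  0.3 -1.2] w0.0231
[  0.22578002 -19.99857133  -0.07853861]
```

```bash
python3 -m crank '[[0.2,-15,0,0,0,0,10],[0.2,-20,0,0,0,0,10],[0.2,-20,0,0,0,0,10]]'; python3 -m crank '[[0,0,0,0,0,0,10]]';python3 -c "
from h import *
s=st();print(tool(np.array([.4551,-.3155,.315])-s['eef_pos']))"
```

```text
time: 8.1
eef_pos: [0.4535, -0.3142, 0.2258]
tcp_rot: [-1.57, -0.005, -0.024]
force: [0.2, -1.3, -2.0]
gripper_width: 0.0231
time: 8.18
eef_pos: [0.4551, -0.3148, 0.229]
tcp_rot: [-1.572, -0.01, -0.024]
force: [0.7, -0.1, -1.5]
gripper_width: 0.0234
t8.18 [ 0.4551 -0.3148  0.229 ] [-1.572 -0.01  -0.024] F [ 0.7 -0.1 -1.5] w0.0234
[  0.79790818 -85.97120491  -0.84371569]
```

```bash
python3 -m crank '[[0.4,-25,-0.5,0,0,0,10],[0.4,-30,0,0,0,0,10],[0.3,-30,0,0,0,0,10],[0.2,-12,0,0,0,0,10],[0,0,0,0,0,0,10]]';python3 -c "
from h import *
s=st();print(tool(np.array([.5395,.061,.325])-s['eef_pos']))
d=cam('side');cv2.imwrite('pics/s6.png',d['frame'])"
```

```text
time: 8.6
eef_pos: [0.4555, -0.315, 0.3277]
tcp_rot: [-1.571, -0.008, -0.024]
force: [0.2, -0.1, -1.2]
gripper_width: 0.0232
t8.60 [ 0.4555 -0.315   0.3277] [-1.571 -0.008 -0.024] F [ 0.2 -0.1 -1.2] w0.0232
[ 75.01259576   3.38518795 377.86279239]
```

View pics/s6.png

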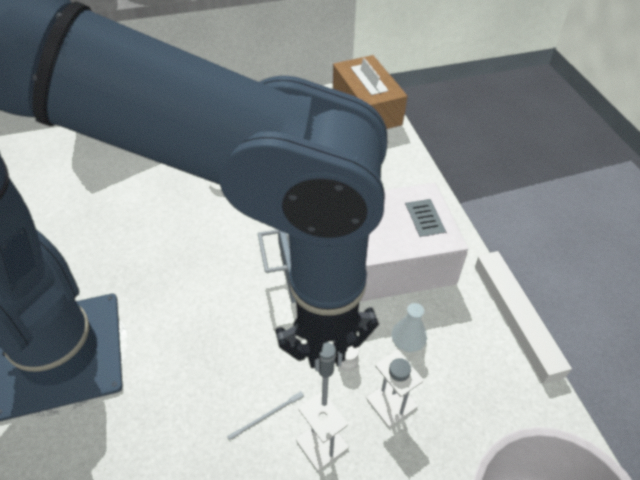

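The side view shows the probe hanging upright in the jaws at about (326,375), with its tip just clear of the stand plate at (325,403). Now across to the block.

```bash
python3 -m crank '[[4,0,18,0,0,0,10],[6,0,30,0,0,0,10],[7,0,36,0,0,0,10],[7,0,36,0,0,0,10],[7,0,36,0,0,0,10]]';python3 -m crank '[[7,0,36,0,0,0,10],[7,0,36,0,0,0,10],[7,0,36,0,0,0,10],[7,0,36,0,0,0,10],[6,0,26,0,0,0,10]]';python3 -m crank '[[3,0,12,0,0,0,10],[0,0,0,0,0,0,10],[0,0,0,0,0,0,10]]';python3 -c "
from h import *
s=st();print(tool(np.array([.5395,.061,.325])-s['eef_pos']))"
```

```text
time: 9.07
eef_pos: [0.4867, -0.1646, 0.3174]
tcp_rot: [-1.571, 0.002, -0.041]
force: [1.6, -0.2, -1.3]
gripper_width: 0.0232
time: 9.48
eef_pos: [0.5252, 0.0136, 0.308]
tcp_rot: [-1.57, 0.012, -0.041]
force: [-0.2, 0.1, -1.7]
gripper_width: 0.0233
time: 9.73
eef_pos: [0.5276, 0.0344, 0.3026]
tcp_rot: [-1.566, 0.019, -0.028]
force: [0.1, -1.8, -0.1]
gripper_width: 0.0231
t9.73 [0.5276 0.0344 0.3026] [-1.566  0.019 -0.028] F [ 0.1 -1.8 -0.1] w0.0231
[ 10.7065712  -22.45043715  27.07065529]
```

```bash
python3 -m crank '[[5,-15,14,-0.007,0,-0.028,10],[5,0,12,0,0,0,10],[0,0,0,0,0,0,10],[0,0,0,0,0,0,10]]';python3 - <<'E'
from h import *
s=st();print(tool(np.array([.5395,.061,.325])-s['eef_pos']))
w=cam("wrist");cv2.imwrite("pics/w7.png",w["frame"])
for n in("top","side"):
    d=cam(n);np.savez(n+"7.npz",**{k:d[k] for k in("R","o","f","cx","cy")});cv2.imwrite(f"pics/{n}7.png",d["frame"])
np.savez("w7.npz",**{k:w[k] for k in("R","o","f","cx","cy")})
u,v=proj(d,[.5395,.061,.15]).astype(int)
c=cv2.resize(d["frame"][v-60:v+60,u-65:u+65],None,fx=3,fy=3,interpolation=cv2.INTER_CUBIC)
k=cv2.resize(w["frame"][100:400,180:460],None,fx=1.2,fy=1.2)
cv2.imwrite("pics/m7.png",cv2.hconcat([c,k]));print(u-65,v-60,c.shape,k.shape)
E
```

```text
time: 10.07
eef_pos: [0.5376, 0.0561, 0.3131]
tcp_rot: [-1.576, -0.003, -0.033]
force: [0.4, 1.1, -1.0]
gripper_width: 0.0229
t10.07 [0.5376 0.0561 0.3131] [-1.576 -0.003 -0.033] F [ 0.4  1.1 -1. ] w0.0229
[  1.72400158 -11.95407239   4.92406675]
247 167 (360, 390, 3) (360, 336, 3)
```

View pics/m7.png

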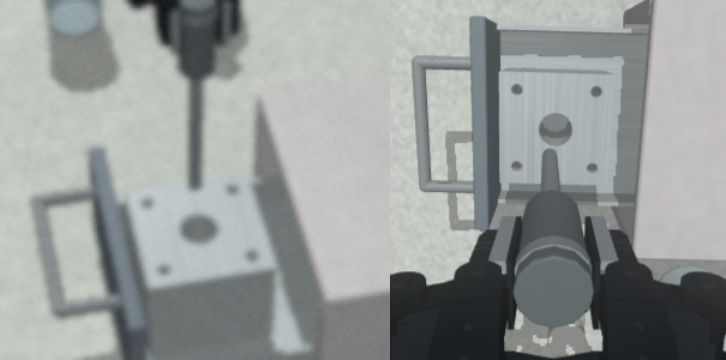

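The side half shows the tip at crop (195,187) and the bore at (199,229). The wrist half shows the tip at about (549,152), the bore at (555,129) and the handle top at (552,287). I'll triangulate these.

Run:
```python
from h import *
w=dict(np.load("w7.npz"));d=dict(np.load("side7.npz"))
def tri(a,pa,b,pb):
    A=[];y=[]
    for c,p in((a,pa),(b,pb)):
        r=ray(c,*p);M=np.eye(3)-np.outer(r,r);A.append(M);y.append(M@c["o"])
    x,res,*_=np.linalg.lstsq(np.vstack(A),np.hstack(y),rcond=None);return x.round(4),np.sqrt(res).round(4)
wp=lambda u,v:(180+(u-390)/1.2,100+v/1.2); sp=lambda u,v:(247+u/3,167+v/3)
tip=tri(w,wp(549,156),d,sp(195.5,182));print("tip",tip)
print("bore side",onz(d,*sp(199,229),.1),"wrist",onz(w,*wp(555.5,129),.1),"tri",tri(w,wp(555.5,129),d,sp(199,229)))
t=tip[0]
for n,c in(("w",w),("s",d)):
  for z in(0,.08,.11,.17):
    q=proj(c,t+[0,0,z]);print(n,z,((q-[180,100])*1.2+[390,0] if n=="w" else (q-[247,167])*3).round(1))
st();print(tool([0,0,.1]))
```

```text
tip (array([0.5357, 0.0535, 0.1588]), array([0.0015]))
bore side [0.54115947 0.06037707 0.1       ] wrist [0.53983519 0.06120753 0.1       ] tri (array([0.5406, 0.0609, 0.0995]), array([0.001]))
w 0 [550.6 156.3]
w 0.08 [550.3 196.2]
w 0.11 [550.2 220.2]
w 0.17 [549.7 304.4]
s 0 [193.9 182.1]
s 0.08 [193.5  98.7]
s 0.11 [193.4  64.9]
s 0.17 [193.1  -7.3]
t10.22 [0.5375 0.0557 0.3131] [-1.576 -0.002 -0.034] F [-0.2 -0.7 -0.5] w0.0232
[  0.23321614 -99.99839017  -0.51727464]
```

Run:
```python
from h import *
w=dict(np.load("w7.npz"));d=dict(np.load("side7.npz"))
wp=lambda u,v:(180+(u-390)/1.2,100+v/1.2); sp=lambda u,v:(247+u/3,167+v/3)
for tz in(.1525,.1545,.157): print(tz,"tip w",onz(w,*wp(549,156),tz),"s",onz(d,*sp(195.5,182),tz),"top",onz(w,*wp(552,287),tz+.17))
g=cv2.imread("pics/w7.png");c=cv2.resize(g[190:400,250:400],None,fx=3.6,fy=2.8,interpolation=cv2.INTER_CUBIC);cv2.imwrite("pics/w7c.png",c)
```

```text
0.1525 tip w [0.53456361 0.05218289 0.1525    ] s [0.5382465 0.0586657 0.1525   ] top [0.53641246 0.05505028 0.3225    ]
0.1545 tip w [0.53459249 0.05267813 0.1545    ] s [0.53778144 0.05695948 0.1545    ] top [0.53645257 0.05627294 0.3245    ]
0.157 tip w [0.53462858 0.05329719 0.157     ] s [0.53720012 0.05482671 0.157     ] top [0.53650271 0.05780127 0.327     ]
```

View pics/w7c.png

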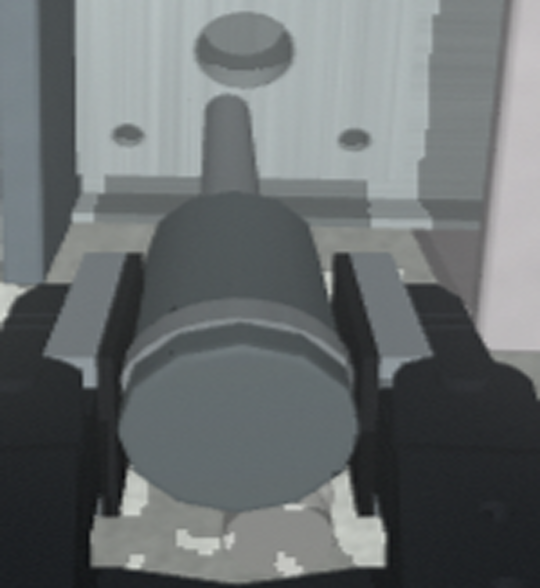

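The wrist crop shows the tip at about (313,230), the handle top at (316,342) and the bore at (318,207) in full-frame pixels. The probe leans about 0.01 rad because pitch changed since the grasp. I'll correct the tilt and centre, then lower part way.

```bash
python3 -m crank '[[3.5,0,7,0,0,-0.008,10],[0,0,0,0,0,0,10],[0,14,0,0,0,0,10],[0,14,0,0,0,0,10],[0,0,0,0,0,0,10]]';python3 -m crank '[[0,0,0,0,0,0,10]]'
cat > m.py <<'E'
from h import *
import sys
s=st();w=cam("wrist");g=cv2.cvtColor(w["frame"],cv2.COLOR_BGR2GRAY).astype(int)
cv2.imwrite("pics/w%s.png"%sys.argv[1],w["frame"])
b=proj(w,[.5398,.061,.1]);print("bore pred px",b,"vertical: tip->top pred px")
W=[]
for dx,dy in((-1,1),(1,1),(-1,-1),(1,-1)):
    c=R.from_euler("z",-.06).apply([dx*.031,dy*.031,0])+[.5398,.061,.1];u,v=proj(w,c).round().astype(int)
    p=255-g[v-11:v+12,u-11:u+12];q=np.clip(p-np.median(p)-25,0,None);yy,xx=np.mgrid[-11:12,-11:12]
    P=onz(w,u+(q*xx).sum()/q.sum(),v+(q*yy).sum()/q.sum(),.1);W.append(P);print(P.round(4),end=" ")
W=np.array(W);print("\nbore by holes",W.mean(0),np.linalg.norm(W[0]-W[1]),np.linalg.norm(W[0]-W[2]))
# stem edges rows
for v in range(222,262,6):
    r=g[v,285:345];print(v,r[::2])
E
python3 m.py 8
```

```text
time: 10.63
eef_pos: [0.5423, 0.061, 0.2842]
tcp_rot: [-1.576, -0.012, -0.037]
force: [-0.8, 0.5, -1.6]
gripper_width: 0.0229
time: 10.72
eef_pos: [0.5422, 0.0609, 0.2842]
tcp_rot: [-1.577, -0.012, -0.037]
force: [-0.5, 0.3, -0.8]
gripper_width: 0.0228
t10.72 [0.5422 0.0609 0.2842] [-1.577 -0.012 -0.037] F [-0.5  0.3 -0.8] w0.0228
bore pred px [311.30924343 219.01064707] vertical: tip->top pred px
[0.5104 0.0941 0.1   ] [0.5723 0.0901 0.1   ] [0.5066 0.0327 0.1   ] [0.5684 0.0287 0.1   ] 
bore by holes [0.53943067 0.06142218 0.1       ] 0.061983606207611765 0.06149785177813257
222 [182 173 176 171 181 174 115 101 102 102 103 103 103 104 103 104 103 102
 101  99 121 174 176 177 179 177 177 177 178 177]
228 [180 172 175 170 180 178 179 146 127 131 133 104 106 112 115 113 108 124
 123 157 177 176 175 176 179 175 176 177 176 176]
234 [179 171 173 169 178 177 178 172 176 180 178 108 107 112 114 115 109 115
 178 176 178 176 175 177 178 175 176 178 177 175]
240 [179 170 174 168 178 178 177 172 175 181 174 102 106 111 115 113 111 102
 173 175 176 174 174 175 178 174 175 178 176 174]
246 [177 169 172 168 177 177 175 170 176 180 136  99 106 112 112 112 111 102
 166 173 176 172 174 176 176 173 174 178 176 172]
252 [175 168 172 168 177 176 176 171 174 179 130  98 106 111 113 111 110 104
 121 172 174 172 175 174 174 174 174 165 103 100]
258 [175 169 171 167 176 177 175 170 174 179 139 100 107 102 100  96 104 105
  95 172 175 170 174 173 175 173 173 175 175 172]
```

Run:
```python
from h import *
g=cv2.cvtColor(cv2.imread("pics/w7.png"),cv2.COLOR_BGR2GRAY).astype(int)
print(g[214:236,313]); print([ (v,g[v,300:328:1]) for v in(230,)])
s=st();w=cam("wrist")
for z in(.1237,.1257,.1277):print(z,onz(w,313,229.7,z)[:2].round(4),"top",onz(w,316.1,342.5,z+.17)[:2].round(4))
d=cam("side");f=cv2.cvtColor(d["frame"],cv2.COLOR_BGR2GRAY).astype(int)
for z in(.1257,.15,.2,.235,): 
  q=proj(d,[.5394,.0614,z]);u,v=q.round().astype(int);print(z,q.round(1),f[v,u-10:u+11])
```

```text
[107 129 133 135 137 136 140 170 178 145 118 115 113 114 115 115 114 114
 114 114 114 113]
[(230, array([173, 178, 176, 179, 178, 175, 153, 106, 100, 106, 110, 111, 113,
       114, 114, 114, 111, 107, 103, 142, 172, 174, 173, 174, 179, 179,
       178, 175]))]
t10.77 [0.5421 0.0608 0.2841] [-1.577 -0.011 -0.038] F [-1.  -0.7 -1.8] w0.0227
0.1237 [0.5409 0.057 ] top [0.5412 0.0585]
0.1257 [0.5409 0.0575] top [0.5412 0.0598]
0.1277 [0.5409 0.058 ] top [0.5412 0.061 ]
0.1257 [312.4 235.2] [198 200 198 199 201 199 197 197 190 168 140 113 103 116 154 184 192 191
 195 193 195]
0.15 [312.4 227.4] [194 196 195 196 196 196 197 193 188 167 134 103  93 104 133 166 186 192
 194 191 187]
0.2 [312.3 210.6] [193 194 195 194 195 195 198 196 187 162 125 100  93 107 135 169 187 197
 197 200 197]
0.235 [312.3 198.1] [196 193 193 194 189 178 152 116  81  68  69  68  69  70  66  68  76 109
 153 183 197]
```

```bash
python3 -m crank '[[-1.5,0,4,0.002,0,0,10],[0,0,0,0,0,0,10],[0,0,0,0,0,0,10]]'
python3 - <<'E'
from h import *
s=st();w=cam("wrist");t=onz(w,312.8,229.4,s["eef_pos"][2]-.1585);print(t, "need",tool(np.array([.5394,.0614,t[2]])-t), "down",tool([0,0,-.02]))
E
```

```text
time: 11.12
eef_pos: [0.5416, 0.0656, 0.2863]
tcp_rot: [-1.574, -0.015, -0.038]
force: [0.1, 0.3, -0.6]
gripper_width: 0.023
t11.12 [0.5416 0.0656 0.2863] [-1.574 -0.015 -0.038] F [ 0.1  0.3 -0.6] w0.0230
[0.54079672 0.06297512 0.12775221] need [-1.33624738 -0.01557493 -1.62666342] down [-0.29888069 19.9976936   0.05404676]
```

```bash
python3 -m crank '[[-1,0,-1.6,0,0,0.004,10],[-0.2,8,0,0,0,0,10],[0,0,0,0,0,0,10],[0,0,0,0,0,0,10]]'
cat > k.py <<'E'
from h import *
s=st();w=cam("wrist");t=onz(w,312.8,229.4,s["eef_pos"][2]-.1585);print("tip",t.round(4), "need",tool(np.array([.5394,.0614,.06])-t).round(1),"roll/pitch err",s["tcp_rot"][:2]-[-1.575,-.011],"down",tool([0,0,-.02]).round(2))
E
python3 k.py
```

```text
time: 11.5
eef_pos: [0.5405, 0.064, 0.278]
tcp_rot: [-1.573, -0.012, -0.038]
force: [-0.1, 0.3, 0.6]
gripper_width: 0.0234
t11.50 [0.5405 0.064  0.278 ] [-1.573 -0.012 -0.038] F [-0.1  0.3  0.6] w0.0234
tip [0.5391 0.0615 0.1195] need [-0.4 59.5  0.1] roll/pitch err [ 0.00150415 -0.00055004] down [-0.22 20.    0.06]
```

```bash
python3 -m crank '[[-0.1,10,0,0,0,0,10],[-0.1,10,0,0,0,0,10],[0,0,0,0,0,0,10]]'; python3 k.py
```

```text
time: 11.8
eef_pos: [0.5404, 0.0638, 0.2559]
tcp_rot: [-1.574, -0.011, -0.038]
force: [-0.9, -0.0, -0.9]
gripper_width: 0.0232
t11.80 [0.5404 0.0638 0.2559] [-1.574 -0.011 -0.038] F [-0.9 -0.  -0.9] w0.0232
tip [0.539  0.0612 0.0974] need [-0.1 37.4  0.3] roll/pitch err [ 0.00142267 -0.0004495 ] down [-0.23 20.    0.05]
```

Run:
```python
from h import *
d=cam("side");f=cv2.cvtColor(d["frame"],cv2.COLOR_BGR2GRAY).astype(int)
w=cam("wrist");g=cv2.cvtColor(w["frame"],cv2.COLOR_BGR2GRAY).astype(int)
for v in range(236,251,2): print("s",v,f[v,302:326])
q=proj(w,[.5394,.0614,.1]);print(q,[proj(w,[.5394+a,.0614+b,.1]).round(1) for a,b in((.013,0),(-.013,0),(0,.013),(0,-.013))])
v=int(q[1])
for r in range(v-24,v+28,4): print("w",r,g[r,280:348:2])
```

```text
s 236 [198 197 200 199 199 199 197 189 164 125  98 101 116 152 183 194 194 196
 196 193 192 194 193 191]
s 238 [197 199 199 202 197 195 189 178 152 116  96  93 109 142 168 182 191 192
 195 195 192 194 192 192]
s 240 [195 195 195 196 192 174 153 131 112  99  95  93  95 105 121 141 162 181
 192 192 194 194 195 192]
s 242 [197 194 195 190 178 147 122 106 106  95  92  90  93  99 108 112 129 160
 182 190 194 194 194 191]
s 244 [197 194 193 191 176 151 120 112 106 103 102 101 107 110 113 115 130 156
 180 191 195 193 194 194]
s 246 [198 195 194 190 188 177 158 137 123 122 117 115 117 117 128 144 166 183
 189 196 194 197 194 194]
s 248 [196 197 193 191 194 195 189 183 179 168 150 128 121 125 145 170 188 193
 194 195 194 191 195 192]
s 250 [196 197 194 189 192 195 197 197 191 192 176 151 127 120 130 158 184 195
 196 194 194 192 192 193]
[312.48979259 229.89783209] [array([328.5, 229.2]), array([296.5, 230.6]), array([311.8, 214.2]), array([313.2, 245.3])]
w 205 [178 188 189 182 182 178 180 185 185 184 178 179 185 181 183 185 179 176
 180 180 181 185 180 179 183 180 179 180 180 183 179 180 176
[... 1045 characters left out ...]
75 172 176 182 182 142 120 126 131 113 103 111 115 114
 113 107 126 129 120 115 167 177 176 178 180 179 177 177 184 177]
w 241 [173 181 184 173 176 170 176 182 182 179 165 131 134 101 104 111 114 114
 113 107 108 128 149 173 179 177 176 177 181 178 178 176 182 177]
w 245 [174 181 183 171 173 169 175 181 182 177 172 179 180 115 104 111 113 115
 112 108 112 181 177 178 178 176 176 177 180 178 179 176 180 177]
w 249 [173 179 182 172 173 169 175 179 181 178 171 177 181 112 103 110 112 113
 112 108 101 177 178 177 176 176 175 177 179 177 177 176 180 177]
w 253 [173 181 182 170 173 168 175 179 181 176 171 177 181 107 105 110 113 115
 113 108 102 173 176 176 176 174 174 176 179 176 177 177 177 177]
```

Both views agree the tip sits in the middle of the mouth to about 1 mm: in the wrist view the bore centre is (312.5,229.7) and the tip (313,229.5). I'll lower it.

```bash
python3 -m crank '[[-0.1,10,0,0,0,0,10],[-0.1,10,0,0,0,0,10],[0,0,0,0,0,0,10]]'; python3 k.py
```

```text
time: 12.2
eef_pos: [0.5419, 0.0643, 0.2368]
tcp_rot: [-1.573, -0.016, -0.038]
force: [0.3, -0.1, -0.7]
gripper_width: 0.023
t12.20 [0.5419 0.0643 0.2368] [-1.573 -0.016 -0.038] F [ 0.3 -0.1 -0.7] w0.0230
tip [0.5412 0.0618 0.0783] need [-2.  18.3 -0.5] roll/pitch err [ 0.00239718 -0.00459883] down [-0.32 20.    0.03]
```

```bash
python3 -m crank '[[-1.2,0,-0.4,-0.001,0,0.004,10],[0,0,0,0,0,0,10],[-0.1,9,0,0,0,0,10],[0,0,0,0,0,0,10],[0,0,0,0,0,0,10]]'; python3 k.py
```

```text
time: 12.67
eef_pos: [0.541, 0.0641, 0.2279]
tcp_rot: [-1.573, -0.012, -0.038]
force: [-0.1, -0.1, -0.8]
gripper_width: 0.0235
t12.67 [0.541  0.0641 0.2279] [-1.573 -0.012 -0.038] F [-0.1 -0.1 -0.8] w0.0235
tip [0.5397 0.0616 0.0694] need [-0.4  9.4 -0.2] roll/pitch err [ 0.0016236  -0.00120421] down [-0.23 20.    0.05]
```

```bash
python3 -m crank '[[-0.4,9,-0.2,0,0,0.001,10],[0,0,0,0,0,0,10],[0,0,0,0,0,0,10],[0,0,0,0,0,0,10]]'; python3 k.py
python3 - <<'E'
from h import *
s=env.read_state();d=cam("side");f=cv2.cvtColor(d["frame"],cv2.COLOR_BGR2GRAY).astype(int)
z=s["eef_pos"][2]-.1585+.11
# foot of handle: near edge of the 24 mm disc; side faces
v0=d["o"][:2]-[.5394,.0614];n=v0/np.linalg.norm(v0)*.012
for zz in(z-.006,z-.003,z,z+.003,z+.006):print(round(zz,4),proj(d,[.5394+n[0],.0614+n[1],zz]).round(1))
print("bore near rim pred",proj(d,[.5394,.0614,.1]).round(1),"(seen 313,243.3)")
u=313
for v in range(190,246,2):print(v,f[v,u-9:u+10:1])
print(np.abs(s["joint_velocities"]).max())
E
```

```text
time: 13.05
eef_pos: [0.5404, 0.0638, 0.2178]
tcp_rot: [-1.574, -0.011, -0.038]
force: [-0.2, 0.7, -1.3]
gripper_width: 0.0227
t13.05 [0.5404 0.0638 0.2178] [-1.574 -0.011 -0.038] F [-0.2  0.7 -1.3] w0.0227
tip [0.5389 0.0612 0.0593] need [ 0.5 -0.7  0.2] roll/pitch err [0.00147193 0.00038845] down [-0.22 20.    0.05]
0.1634 [312.4 227.5]
0.1664 [312.4 226.5]
0.1694 [312.4 225.5]
0.1724 [312.4 224.5]
0.1754 [312.3 223.5]
bore near rim pred [312.4 243.1] (seen 313,243.3)
190 [ 27  20  28  33  44  82 119 151 168 174 179 176 163 133  97  54  33  27
  26]
192 [ 21  25  22  34  70 121 166 188 194 196 197 199 189 170 133  82  40  19
  24]
194 [ 27  25  28  38  79 136 175 189 187 189 192 191 186 164 120  71  35  24
  24]
196 [ 27  22  32  50  80 118 137 141 137 136 139 143 144 123  80  39  22  22
  26]
198 [ 26  22  36  62  90 112 119 122 121 120 118 117 117 107  85  56  30  25
  27]
200 [ 21  25  44  71  99 116 121 122 120 121 119 118 115 109  96  65  46  48
  46]
202 [ 28  30  37  61  84 100 108 115 119 118 118 113 105  96  81  67  62  76
  83]
204 [43 62 72 72 69 74 80 82 86 88 85 83 80 
[... 939 characters left out ...]
6 194 190
 181]
230 [201 201 199 200 199 190 164 123 100  98 115 153 185 194 195 196 194 185
 166]
232 [201 200 199 199 198 188 164 127  99  97 118 154 184 194 196 195 195 192
 188]
234 [201 199 200 201 200 189 167 127  97  98 117 157 183 192 194 194 195 197
 194]
236 [200 201 199 199 197 190 166 127  99  97 120 156 184 194 196 194 197 195
 194]
238 [198 198 199 195 190 177 153 118  98  93 107 139 167 186 194 194 194 194
 196]
240 [198 200 193 176 154 132 113  98  92  94  96 106 123 139 163 179 192 196
 196]
242 [193 192 177 150 121 111 103  92  91  95  95  99 107 115 131 159 181 192
 194]
244 [194 190 175 151 121 108 105  97  91  92  92 101 111 116 129 159 181 191
 196]
0.004950832175490479
```

Run:
```python
from h import *
w=dict(np.load("w7.npz"));p=w["o"]+w["R"]@(.127*np.array([(316.1-w["cx"])/w["f"],(342.5-w["cy"])/w["f"],1]));print("top by disc size at tcp .3131: z",p,"-> tip offset",.3131-(p[2]-.17))
f7=cv2.cvtColor(cv2.imread("pics/side7.png"),cv2.COLOR_BGR2GRAY).astype(int)
f0=cv2.cvtColor(cv2.imread("pics/side0.png"),cv2.COLOR_BGR2GRAY).astype(int)
d=dict(np.load("side7.npz"))
def near(x,y,r,z):
    v=d["o"][:2]-[x,y];n=v/np.linalg.norm(v)*r;return proj(d,[x+n[0],y+n[1],z]).round(1)
print("side7 tip near rim pred",near(.5355,.0535,.005,.1546),"col",f7[218:240,312])
print("foot pred",near(.536,.055,.012,.2646),"col",f7[182:204,312])
for z in(.122,.125,.128):print("stand foot pred",z,near(.4525,-.316,.012,z))
print("stand top far rim pred",proj(d,[.4525,-.316,.185]))
for c in(322,323,324):print(f0[388:432,c])
```

```text
top by disc size at tcp .3131: z [0.53667426 0.05092767 0.31801944] -> tip offset 0.1650805571859623
side7 tip near rim pred [311.5 231. ] col [ 92  94  94  96  96  96  99  96  96  98 102 122 157 184 191 192 191 192
 188 179 161 131]
foot pred [311.4 194.2] col [65 69 68 70 69 67 67 68 65 67 68 78 86 90 94 94 92 92 93 94 92 93]
stand foot pred 0.122 [322.2 423.8]
stand foot pred 0.125 [322.2 423.1]
stand foot pred 0.128 [322.2 422.3]
stand top far rim pred [322.89453524 400.0813147 ]
[183 184 183 183 173 146 121 112 111 112 108 105 107 108 105 107 104 102
  90  77  71  77  76  65  62  62  60  61  62  62  66  64  69  82 105 118
 124 126 125 127 125 125 126 125]
[185 188 189 186 172 146 120 110 111 108 108 109 109 106 105 105 104 104
  90  81  75  80  76  67  61  62  63  63  67  62  59  62  67  81 102 118
 124 124 126 127 127 126 127 126]
[189 190 186 182 171 148 120 108 109 108 110 109 107 107 106 102 104 101
  92  78  74  78  75  65  64  63  63  60  65  61  61  63  64  79 102 116
 122 122 125 125 126 126 125 124]
```

The probe's depth in the side view carries the same -1.3 px bias as it did in the stand, so the 158.5 mm TCP-to-tip offset holds. I'll settle and make the final checks.

```bash
python3 -m crank '[[0,0,0,0,0,0,10],[0,0,0,0,0,0,10],[0,0,0,0,0,0,10]]'; python3 k.py
python3 - <<'E'
from h import *
w=cam("wrist");g=cv2.cvtColor(w["frame"],cv2.COLOR_BGR2GRAY).astype(int)
q=proj(w,[.5394,.0614,.1]);v=int(q[1]);print(q)
for r in range(v-24,v+28,4): print(r,g[r,282:346:2])
s=env.read_state();print(np.abs(s["joint_velocities"]).max(),s["moment"].round(2))
E
```

```text
time: 13.4
eef_pos: [0.5408, 0.0639, 0.2184]
tcp_rot: [-1.573, -0.012, -0.038]
force: [-0.4, 0.2, -1.3]
gripper_width: 0.0232
t13.40 [0.5408 0.0639 0.2184] [-1.573 -0.012 -0.038] F [-0.4  0.2 -1.3] w0.0232
tip [0.5395 0.0614 0.0599] need [-0.1 -0.1  0. ] roll/pitch err [ 0.00173133 -0.00079328] down [-0.24 20.    0.05]
[312.9464199 242.8720558]
218 [186 185 185 180 188 189 191 189 184 181 188 192 185 189 189 183 181 181
 185 183 186 189 184 183 188 188 184 183 184 184 188 185]
222 [186 185 183 180 188 189 191 189 183 180 188 192 184 188 189 183 179 181
 185 184 186 188 184 183 187 187 184 183 183 184 189 184]
226 [185 184 182 179 188 190 190 188 182 180 187 191 162 133 122 113 110 125
 138 170 185 188 184 182 186 186 183 183 185 186 186 184]
230 [184 184 182 178 187 188 190 187 181 140 132 133 123  92  92  93  93  92
  91 134 136 133 152 182 185 185 182 183 183 185 186 183]
234 [182 182 182 179 187 187 189 157 106 103 114 133 123 102 115 117 119 117
 106 132 127 106 104 119 179 184 182 183 182 186 185 183]
238 [181 181 182 177 187 188 168 105 103 102 103 105  97 107 115 119 119 117
 
[... 343 characters left out ...]
 175 185 185 178 127 120 127 131 135  98 107 114 117 118 115
 111 105 133 130 123 118 154 179 181 181 182 185 183 181]
254 [178 178 179 175 185 184 188 179 149 132 136 139  99 107 114 116 117 115
 111 104 128 129 127 164 181 183 179 181 182 185 183 181]
258 [177 178 177 174 184 185 185 183 176 178 166 138 100 107 114 106 100 102
 107 105 128 175 180 180 183 181 179 180 181 183 182 180]
262 [176 178 177 174 184 183 185 182 176 163  93  90  91  91  93  93  93  92
  93  92  92  91  92 140 182 180 179 180 180 184 180 180]
266 [175 176 176 173 182 182 186 152  87  87  88  89  91  91  91  92  93  93
  92  92  92  91  91  90  86 139 178 179 181 183 181 181]
0.0015222932122626893 [-0.02  0.04 -0.02]
```

```bash
python3 -c "
from bench import env
print(env.close_job())"
```

```text
the job is handed in; nothing more can be done
None
```

The job is handed in at about 13.4 s: the drawer is out at its stop, and the gripper is holding the probe upright and still in the middle of the wide bore.

- **Drawer:** I pulled it about 107 mm by the handle until it would not move further. It resisted at about 25 N with no arm joint near its limit. Later views put the bore about 107 mm behind where the bar stopped, so it did not slide back.
- **Probe position:** My last wrist-camera check put the tip within 0.2 mm of the bore centre sideways, at z of about 0.060 m, 40 mm below the block's top. The camera calibration itself is only good to about 2 mm. The bore's edges were at columns 294.5 and 332, and the stem's at 305.5 and 320.
- **Contact and motion:** At the end the tool felt only the probe's weight, about 1.3 N. I saw no contact force while lowering, and the arm was still.

Some checks disagreed or were less certain:

- **Depth:** The side view read the probe about 3 to 5 mm higher than the wrist estimate. It had a similar bias when the probe was still in its stand, so I treated that as camera calibration. An estimate from the apparent size of the handle's top read about 6 mm lower. The depth therefore rests mainly on the 158.5 mm from TCP to tip taken at the grasp.
- **Tilt:** The wrist view hinted at up to 0.013 rad of lean along y. I left it, because the tool's orientation matched the upright grasp to within 0.002 rad.
- **Bystanders:** Nothing suggested I touched the other things on the bench, but I did not measure their final positions.

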